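# Shut the sample drawer and hold the drying-chamber lid open

## Task

Push the open, loaded sample drawer of the white drying cabinet fully home while the blue lid next to it is still down. Then raise the blue lid with the gripper's fingers and hold it steady, open at 40 degrees from closed, so that I can reach into the chamber; it falls shut if let go, so finish there, still holding it. Leave everything else on the bench where it stands.

Things in the scene. Friction and masses are not known exactly. Their poses are not given: they have to be found in the camera images.
- cabinet: white drying cabinet, 160 deep (its x) x 360 wide (its y) x 140 high, fixed to the bench; origin at the centre of its underside, x towards its back, y towards its left as seen from the robot, z up. The left half (y 0 to +180) holds the drawer in its upper part, under a fixed top; the right half (y -180 to 0) is an open-topped chamber under the blue lid. Its front face is at x = -80.
- drawer (a joint): how far the drawer stands out of the cabinet, m: 0 = fully home, grows as it slides out towards the cabinet's -x (to 0.11 at most). It slides with about 1.2 N of friction plus light damping and stays where it is left. White front panel 172 wide x 74 high, 57 to 132 above the bench, 12 thick, its outer face 92 in front of the cabinet's centre when home; amber jars with white caps inside.
- drawer_handle (a point): centre of the drawer's steel bar handle: bar about 90 long along the cabinet's y, about 12 thick, 35 in front of the drawer's front panel, 100 above the bench. Its axes are the cabinet's.
- lid (a joint): opening angle of the blue lid, rad: 0 = closed (lying flat), grows as its front edge rises, stops at 1.35; 40 degrees = 0.698. Nearly free hinge, lid 0.3 to 0.52 kg: falls shut from every angle. Hinge line along the cabinet's y at its back top edge (cabinet x +80, z 140). Lid 160 from hinge to front edge x 172 wide x 10 thick, centred at cabinet y -90; closed, its bar's axis is 205 in front of the hinge line and 5 above it.
- lid_bar (a point): centre of the lid's steel bar: round, 12 in diameter, 100 long along the cabinet's y, carried by two arms 45 in front of the lid's front edge (and of the cabinet's front face), so that a finger can pass down between the bar and the cabinet; 145 above the bench when closed. Moves with the lid.
- bowl: glass bowl, 150 across, 60 high; origin at the centre of its underside. Loose bystander. A fixed white balance, 82 high, stands between it and the robot's left side.
- pitcher: clear measuring pitcher with a handle at its +y, 100 across, 130 high; origin at the centre of its underside. Loose bystander.
- jar: large glass jar with a steel cap, 110 across, 180 high; origin at the centre of its underside. Loose bystander.
- tub: white tub with a red lid, 120 across, 100 high; origin at the centre of its underside. Loose bystander.
- spoon_grip (a point): handle of a spoon with a wooden handle, lying on the bench. Loose bystander.

How it is judged:
By the outcome, as a careful person would: the job done as asked, in the order asked, and still so for the second after the job is handed in, while the arm keeps its last pose, push and grip.
It also fails if it takes over 54 s, if anything falls off the work surface, if the arm or the gripper's body presses on something with over 40 N, if the wrist force passes 120 N, or if a joint passes its speed limit or range.

## Robot

A 6-joint arm with a two-finger parallel gripper is mounted at the origin on the work surface. World frame = base frame: x ahead of the robot, y to its left, z up, the work surface at z = 0. Lengths are in m, angles in degrees, forces in N, time in s.
With the tool pointing down it reaches from about 0.375 to 0.9 m from the base axis. Payload 3.1 kg.
Tool frame: the origin (TCP) lies on the centre line of the jaws, within the pads' length; the fingertips stand 19 mm ahead of it and the grasp point (between the pads) is the TCP; z points along the fingers, y is the direction in which the jaws open and shut (so a half turn about z gives the same grasp; the last joint's range is limited). The gripper opens to 87 mm and grips with 3 to 60 N. Pads are 19 mm wide; open, the fingers measure 117 mm over their backs; the gripper's body (75 mm by 190 mm) begins 51 mm behind the grasp point.
Start: joints at [-74.857, 30.224, 82.088, -0, 67.689, -10.227], TCP at [0.268, -0.565, 0.242] pointing down, gripper open.
Joint ranges: [-176.69, 176.69], [-43.24, 126.21], [12.49, 139.97], [-82, 262], [0, 151.66], [-163.58, 163.58]. Speed limits (degrees/s): [159.86, 159.86, 180, 180, 180, 180].

## Interface

Orientations are given as a 3x3 rotation matrix whose columns are the frame's x, y, z axes.
In Python, from rig import bot gives the robot as it stands.
- The arm moves only by the tool carry_out, never from a script. Its argument "targets" is a list of rows, each a list of 6 numbers: the shift along the tool's x, y, z each as a share of 200 mm, from -1 to 1, then the turn, a rotation vector about the tool's x, y, z each as a share of pi/2 rad, from -1 to 1. In form: [[dx, dy, dz, ax, ay, az], ...]. A call has 1 to 20 rows; each row is the pose to reach, as a shift and turn from the pose measured when the call began, along the tool's axes at that moment; what a row does not reach only later rows make up. A row lasts 1/8 s, in which the tool goes at most 62.5 mm and 10.7 degrees, less where a joint would pass 70% of its speed; a pose out of reach is approached as far as the arm can. A call with a number of a shift or a turn outside -1 to 1 is refused whole. A call with a gripper value outside its range is refused whole. "jaw" is the gripper's target within -1 to 1 (fully open at 1, half-way at 0, shut at -1), set as the call begins (left out, the last holds). The fingers move at their own pace and stop on an object; the grip force is fixed at half the most. Time passes only in rows, so rows that repeat a pose let the fingers close. It gives the time, the measured TCP pose, the force and the opening at its end, in the units of the state.
- bot.read_state(): the state, without advancing time (a new reading comes with each control period).
- bot.capture(name): name is "side" or "top"; returns the picture (480x640x3 uint8, blue, green, red); there is no depth.
- bot.camera_info(name): a dict with "camera_matrix" (3x3 intrinsics, pixels), "view" (4x4, takes a point from world to camera coordinates). Camera axes: x right, y down, z forward; pixel columns grow to the right and rows downward; lengths in m; the calibration is good to about 2 mm. A picture is of the moment at which its call begins. camera_info takes no time and is no camera call.
- bot.hand_in(): hands the job in, once; it reports no verdict.
The state is a dict: "time_s": time; "joint_positions": joint angles; "qvel": joint speeds; "tau": joint torques, N m; "position": TCP position; "tcp_rot": TCP orientation; "force": force on the tool from outside, world axes, zero at the start; "moment": the same for the moment, N m; "opening": opening from 0.0 (shut) to 1.0 (fully open).
Only numpy, scipy, OpenCV 4.12 (cv2) and the standard library are available. Lean on these libraries where they do the work, as an engineer would, in place of code of your own. Each camera call takes 0.05 s, during which the arm holds its last target.

## Working session

There is one attempt and no reset: what is moved stays moved. The work goes in short steps, Python scripts to look and compute and a tool call to move; the robot and the scene stay as the last step left them, time stands still between calls to the robot, and variables do not carry over. Pictures are saved under pics/ and viewed, and the job is handed in when it is done.

Besides the shell and the picture viewer there is one more tool, called after ">>>" as name([rows], argument=value, ...), one row to a line, values as JSON. carry_out: Moves the arm, as the interface text tells. Shift numbers are shares of 200 mm and turn numbers shares of pi/2 rad, none past 1 either way. Its arguments: {"type":"object","properties":{"targets":{"type":"array"},"jaw":{"type":"number"}},"required":["targets"]}

```bash
ls; mkdir -p pics
python3 - <<'E'
from rig import bot
import cv2
s=bot.read_state();print(s)
for n in("side","top"):
    cv2.imwrite(f"pics/{n}0.png",bot.capture(n));i=bot.camera_info(n);print(n,i)
E
```

```text
pics
{'time_s': 0.0, 'joint_positions': array([-7.48560553e+01,  3.02785627e+01,  8.21543819e+01, -1.27022491e-03,
        6.76879286e+01, -1.02266323e+01]), 'qvel': array([-0.0526958 ,  0.03590403,  0.06355363, -0.02556549, -0.10344103,
        0.019151  ]), 'tau': array([-4.40550593e-04, -4.40043032e+01, -1.76591617e+01,  6.32395735e-02,
        5.81452169e-02, -1.66751497e-04]), 'position': array([ 0.2676448 , -0.56405325,  0.24058703]), 'tcp_rot': array([[ 9.03551930e-01,  4.28478219e-01, -5.70928887e-04],
       [ 4.28478453e-01, -9.03549716e-01,  2.03101441e-03],
       [ 3.54382806e-04, -2.07975772e-03, -9.99997775e-01]]), 'force': array([ 0.08023432,  0.37989591, -0.4422808 ]), 'moment': array([ 0.0277939 ,  0.00185123, -0.00598931]), 'opening': 0.9998423089754598}
side {'camera_matrix': array([[554.08253476,   0.        , 319.42288525],
       [  0.        , 554.08253476, 231.16081005],
       [  0.        ,   0.        ,   1.        ]]), 'view': array([[ 0.95640081, -0.2915505 , -0.01719872, -0.47708463],
       [-0.21112181, -0.64947096, -0.73048959,  0.17231204],
       [ 0.20180454,  0.70227186, -0.68270723,  1.608309  ],
       [ 0.        ,  0.        ,  0.        ,  1.        ]])}
top {'camera_matrix': array([[557.27772102,   0.        , 323.45641704],
       [  0.        , 557.27772102, 243.30469888],
       [  0.        ,   0.        ,   1.        ]]), 'view': array([[-0.00564828, -0.99997876,  0.00325259, -0.0403416 ],
       [-0.99024869,  0.0051405 , -0.13921606,  0.52679736],
       [ 0.13919638, -0.0040072 , -0.99025669,  1.72502575],
       [ 0.        ,  0.        ,  0.        ,  1.        ]])}
```

View pics/side0.png

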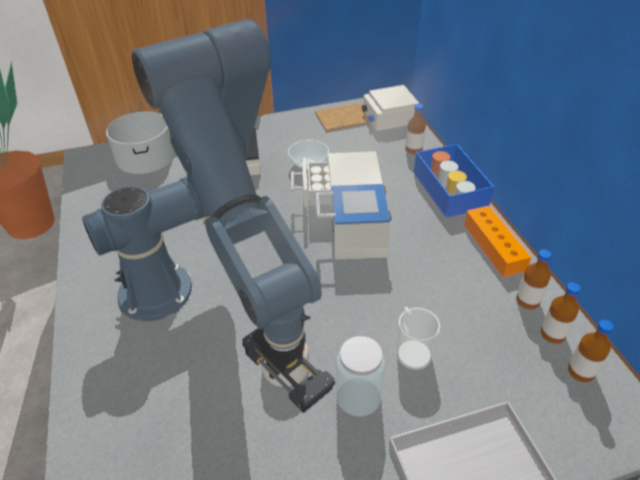

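View pics/top0.png

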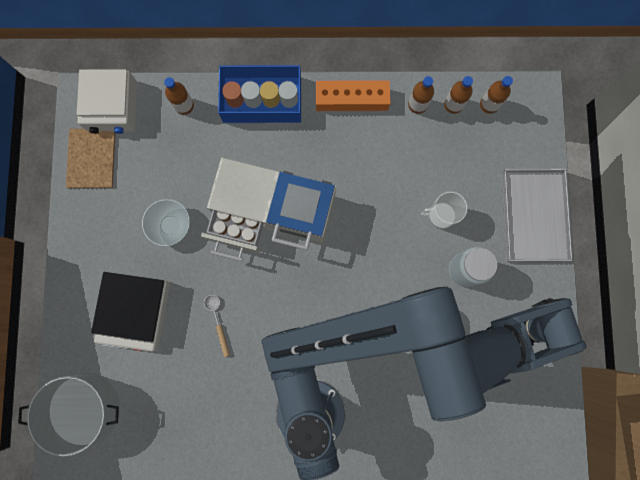

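The side view shows the cabinet near (345,205), with the jar at (360,375), the pitcher at (415,340), and the tub hidden under the gripper near (285,365). In the top view the cabinet is near (270,205), with the drawer open at (233,235), and the bowl at (166,223). I'll enlarge the cabinet.

Run:
```python
import cv2
a=cv2.imread("pics/top0.png")[140:280,190:350];cv2.imwrite("pics/topc.png",cv2.resize(a,None,fx=5,fy=4.2857*1.0,interpolation=2) if 0 else cv2.resize(a,None,fx=4,fy=4,interpolation=2))
a=cv2.imread("pics/side0.png")[130:270,270:410];cv2.imwrite("pics/sidec.png",cv2.resize(a,None,fx=4,fy=4,interpolation=2))
```

```text
(no output)
```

View pics/topc.png

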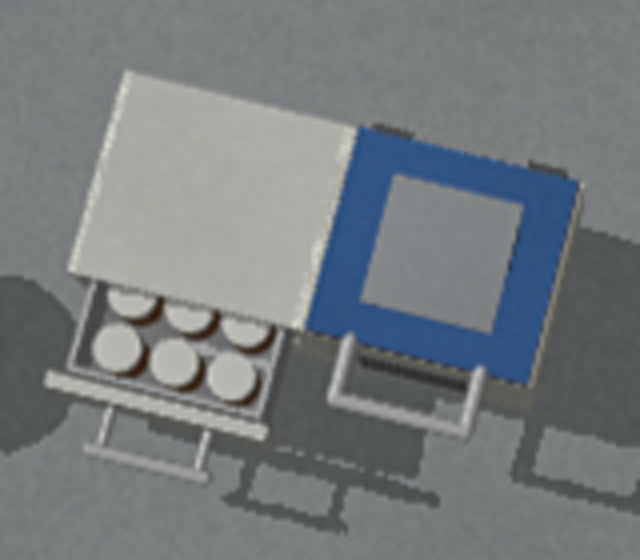

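View pics/sidec.png

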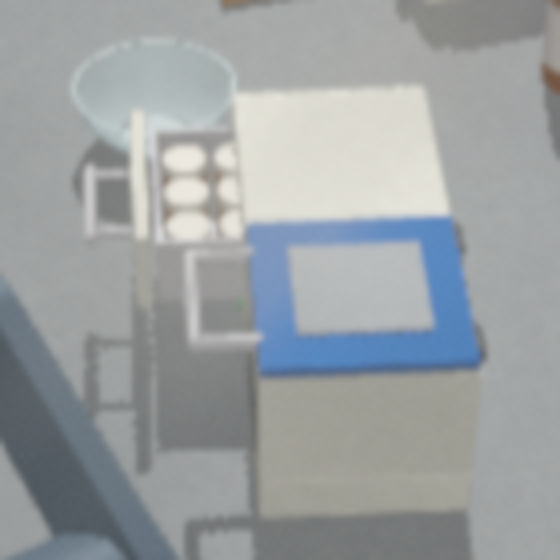

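```bash
cat > h.py <<'E'
from rig import bot
import numpy as np, cv2
def proj(n,P):
    i=bot.camera_info(n);P=np.atleast_2d(P)
    c=P@i['view'][:3,:3].T+i['view'][:3,3];u=c@i['camera_matrix'].T
    return u[:,:2]/u[:,2:]
def ray(n,px,z):
    i=bot.camera_info(n);V=i['view'];R=V[:3,:3];C=-R.T@V[:3,3]
    d=R.T@np.linalg.inv(i['camera_matrix'])@[px[0],px[1],1];return C+d*(z-C[2])/d[2]
E
cat > fit.py <<'E'
from h import *
from scipy.optimize import least_squares
T=[((80,180,140),(127,72)),((-80,180,140),(70,272)),((-80,0,140),(305,330)),((80,-176,150),(582,183)),((-80,-176,150),(531,385)),((-125,-40,145),(331,401)),((-125,-140,145),(467,432))]
TD=[((-92,176,132),(45,382)),((-92,4,132),(264,440)),((-127,135,100),(88,450)),((-127,45,100),(207,480))]
S=[((-80,-4,150),(249,222)),((-80,-176,150),(262,372)),((80,-176,150),(480,358)),((80,180,140),(424,86)),((-80,180,140),(235,92)),((-125,-40,145),(187,252)),((-125,-140,145),(194,344))]
SD=[((-127,135,100),(88,167)),((-127,45,100),(88,235))]
def f(p):
    x,y,a,d=p;c,s=np.cos(a),np.sin(a);r=[]
    for n,L,off,dr in(("top",T,(190,140),0),("top",TD,(190,140),1),("side",S,(270,130),0),("side",SD,(270,130),1)):
        P=np.array([l[0] for l in L])/1000.;P[:,0]-=dr*d
        W=np.c_[x+c*P[:,0]-s*P[:,1],y+s*P[:,0]+c*P[:,1],P[:,2]]
        px=(np.array([l[1] for l in L])+.5)/4-.5+np.array(off)
        r.append(proj(n,W)-px)
    return np.concatenate(r).ravel()
o=least_squares(f,[.6,.1,-.2,.08],loss='soft_l1')
print(o.x,np.degrees(o.x[2]));print(np.round(f(o.x).reshape(-1,2),1))
for n,px,z in(("top",(166,223),.03),("top",(448,210),.07),("top",(481,265),.18),("side",(312,160),.06)):print(n,px,ray(n,px,z))
E
python3 fit.py
```

```text
[ 0.65557969  0.11225417 -0.25749818  0.07605789] -14.7535588399005
[[ 0.  -0.7]
 [-0.4 -0.7]
 [-1.2 -0.4]
 [-0.1 -0.7]
 [-0.7 -0.2]
 [ 1.1 -0.7]
 [-0.3 -0.1]
 [-0.4  0.6]
 [ 0.2  0.4]
 [ 0.8 -0.4]
 [-0.4 -0.5]
 [-1.2 -0.1]
 [-1.2 -0.4]
 [-0.   1. ]
 [-0.2  0.3]
 [-0.6  0.6]
 [ 0.2  1.5]
 [-0.4  0.2]
 [ 0.   0.9]
 [ 0.1  0.8]]
top (166, 223) [0.59550688 0.45830891 0.03      ]
top (448, 210) [ 0.62517495 -0.43351768  0.07      ]
top (481, 265) [ 0.44079595 -0.4974436   0.18      ]
side (312, 160) [0.59236376 0.39348714 0.06      ]
```

```bash
cat >> h.py <<'E'
from scipy.spatial.transform import Rotation as Ro
def down(ang):
    a=np.radians(ang);y=np.array([np.cos(a),np.sin(a),0]);z=np.array([0,0,-1.]);return np.c_[np.cross(y,z),y,z]
def row(p,R,p0=None,R0=None):
    s=bot.read_state()
    if p0 is None:p0,R0=s['position'],s['tcp_rot']
    d=R0.T@(np.array(p)-p0)/.2;w=Ro.from_matrix(R0.T@R).as_rotvec()/(np.pi/2)
    return np.r_[d,w]
def cab(x,y,z,c=(0.6556,0.1123,np.radians(-14.75))):
    a=c[2];return np.array([c[0]+np.cos(a)*x-np.sin(a)*y,c[1]+np.sin(a)*x+np.cos(a)*y,z])
E
python3 - <<'E'
from h import *
np.set_printoptions(precision=3,suppress=True)
A=-64.63
W=[((.38,-.42,.30),-35),((.46,-.27,.30),0),((.47,-.09,.30),30),((.45,.09,.30),55),(cab(-.25,.09,.25),75.25)]
p0,R0=bot.read_state()['position'],bot.read_state()['tcp_rot']
for p,a in W:
    R=down(a);print(row(p,R,p0,R0));p0,R0=np.array(p),R
E
```

```text
[ 0.816 -0.411 -0.296 -0.001 -0.001 -0.329]
[ 0.844 -0.103  0.     0.     0.    -0.389]
[ 0.9    0.05   0.     0.     0.    -0.333]
[ 0.829  0.363  0.     0.     0.    -0.278]
[ 0.55   0.671  0.25   0.     0.    -0.225]
```

>>> carry_out([
  [0,0,-0.3,0,0,0],
  [0.4,-0.2,-0.3,0,0,-0.1],
  [0.82,-0.41,-0.3,0,0,-0.2],
  [0.82,-0.41,-0.3,0,0,-0.33],
  [0.82,-0.41,-0.3,0,0,-0.33],
], jaw=-1)

```text
time_s: 0.72
position: [0.3825, -0.4158, 0.3006]
tcp_rot: [[0.567, 0.824, -0.001], [0.824, -0.567, 0.004], [0.003, -0.003, -1.0]]
force: [-1.1, -0.1, -0.9]
opening: 0.515
```

>>> carry_out([
  [0.28,-0.03,0,0,0,-0.1],
  [0.56,-0.07,0,0,0,-0.2],
  [0.84,-0.1,0,0,0,-0.3],
  [0.84,-0.1,0,0,0,-0.39],
])

```text
time_s: 1.23
position: [0.4622, -0.2634, 0.3009]
tcp_rot: [[-0.018, 1.0, -0.002], [1.0, 0.018, 0.005], [0.006, -0.001, -1.0]]
force: [-0.4, -0.9, 0.9]
opening: 0.068
```

>>> carry_out([
  [0.3,0.02,0,0,0,-0.1],
  [0.6,0.03,0,0,0,-0.2],
  [0.9,0.05,0,0,0,-0.33],
  [0.9,0.05,0,0,0,-0.33],
])

```text
time_s: 1.72
position: [0.4682, -0.0804, 0.3017]
tcp_rot: [[-0.515, 0.857, -0.003], [0.857, 0.515, 0.006], [0.007, 0.001, -1.0]]
force: [-0.3, -0.5, -0.4]
opening: 0.007
```

Run:
```python
from h import *
np.set_printoptions(precision=3,suppress=True)
s=bot.read_state();print(s['time_s'],s['position'],s['joint_positions'],s['force'],s['opening'])
W=[((.45,.09,.30),55),(cab(-.25,.09,.25),75.25)]
p0,R0=s['position'],s['tcp_rot']
for p,a in W:
    R=down(a);print(row(p,R,p0,R0));p0,R0=np.array(p),R
```

```text
1.725 [ 0.468 -0.08   0.302] [-23.426  14.298  98.297   0.292  67.701 -54.544] [-0.339 -0.544 -0.402] 0.0067127273504883666
[ 0.777  0.361  0.014  0.001 -0.004 -0.267]
[ 0.55   0.671  0.25   0.     0.    -0.225]
```

>>> carry_out([
  [0.26,0.12,0,0,0,-0.09],
  [0.52,0.24,0,0,0,-0.18],
  [0.78,0.36,0,0,0,-0.27],
  [0.78,0.36,0,0,0,-0.27],
])

```text
time_s: 2.22
position: [0.4493, 0.0919, 0.3027]
tcp_rot: [[-0.824, 0.567, -0.003], [0.567, 0.824, 0.006], [0.006, 0.003, -1.0]]
force: [0.2, -0.1, -0.6]
opening: 0.009
```

>>> carry_out([
  [0.2,0.22,0,0,0,-0.1],
  [0.4,0.44,0.05,0,0,-0.2],
  [0.54,0.66,0.1,0,0,-0.23],
  [0.54,0.66,0.2,0,0,-0.23],
  [0.54,0.66,0.2,0,0,-0.23],
])

```text
time_s: 2.85
position: [0.4354, 0.2605, 0.2623]
tcp_rot: [[-0.97, 0.241, -0.006], [0.241, 0.97, 0.004], [0.007, 0.003, -1.0]]
force: [0.5, -0.6, -0.4]
opening: 0.004
```

Run:
```python
from h import *
np.set_printoptions(precision=3,suppress=True)
s=bot.read_state();print(s['time_s'],s['position'],s['joint_positions'],s['force'],s['opening'])
R=down(75.25)
print(row(cab(-.25,.09,.097),R)); print(row(cab(-.2,.09,.097),R))
cv2.imwrite("pics/s1.png",bot.capture("side"));cv2.imwrite("pics/t1.png",bot.capture("top"))
```

```text
2.85 [0.435 0.26  0.262] [ 18.056  19.713  97.187   0.371  63.361 -58.149] [ 0.529 -0.631 -0.369] 0.00390785929227209
[-0.009  0.012  0.827  0.002 -0.004  0.009]
[-0.259  0.008  0.825  0.002 -0.004  0.009]
```

View pics/s1.png

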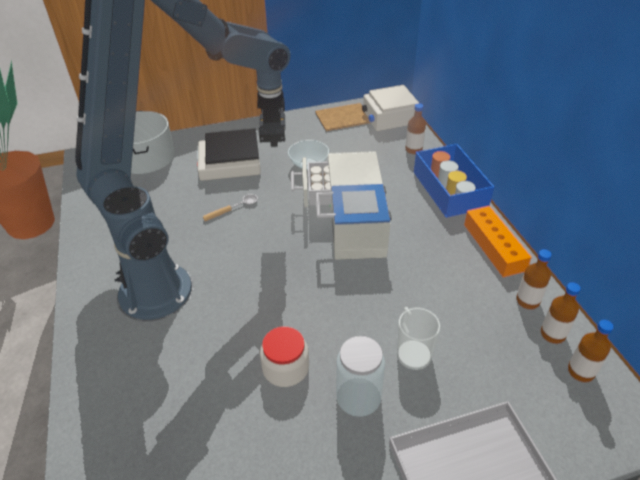

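View pics/t1.png

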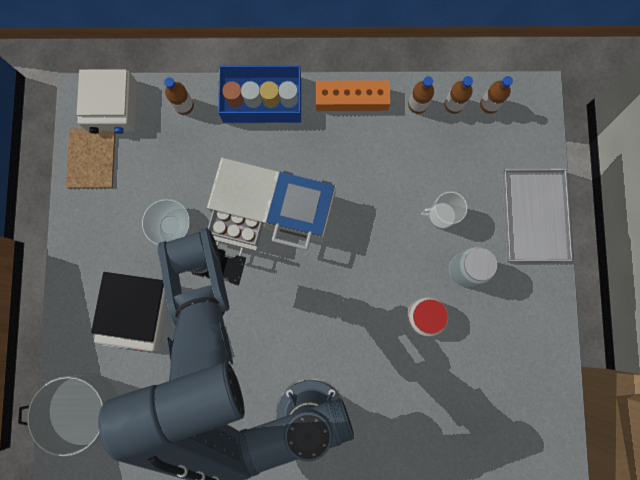

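Side view: the shut gripper is at (271,130), in front of the drawer handle (297,180). Nothing has been disturbed, and the arm's links are well above the bowl (308,155) and the balance (230,155). I'll go down now.

>>> carry_out([
  [0,0,0.2,0,0,0],
  [0,0,0.4,0,0,0],
  [-0.01,0.01,0.6,0,0,0.01],
  [-0.01,0.01,0.75,0,0,0.01],
  [-0.01,0.01,0.83,0,0,0.01],
  [-0.01,0.01,0.83,0,0,0.01],
])

```text
time_s: 3.7
position: [0.4391, 0.2617, 0.0976]
tcp_rot: [[-0.966, 0.26, -0.004], [0.26, 0.966, 0.005], [0.005, 0.004, -1.0]]
force: [1.1, 0.1, 0.4]
opening: 0.002
```

Run:
```python
from h import *
np.set_printoptions(precision=3,suppress=True)
s=bot.read_state();print(s['time_s'],s['position'],s['joint_positions'],s['force'],s['opening'])
R=down(75.25)
for x in(-.24,-.22,-.15,-.1425): print(row(cab(x,.09,.097),R))
cv2.imwrite("pics/s2.png",cv2.resize(bot.capture("side")[90:270,220:420],None,fx=3,fy=3))
```

```text
3.7 [0.439 0.262 0.098] [ 18.057  34.715 105.303   0.542  40.085 -57.305] [1.093 0.07  0.38 ] 0.0022709756071391638
[-0.037  0.003  0.003  0.003 -0.003 -0.003]
[-0.137  0.004  0.002  0.003 -0.003 -0.003]
[-0.487  0.006  0.001  0.003 -0.003 -0.003]
[-0.524  0.006  0.001  0.003 -0.003 -0.003]
```

View pics/s2.png

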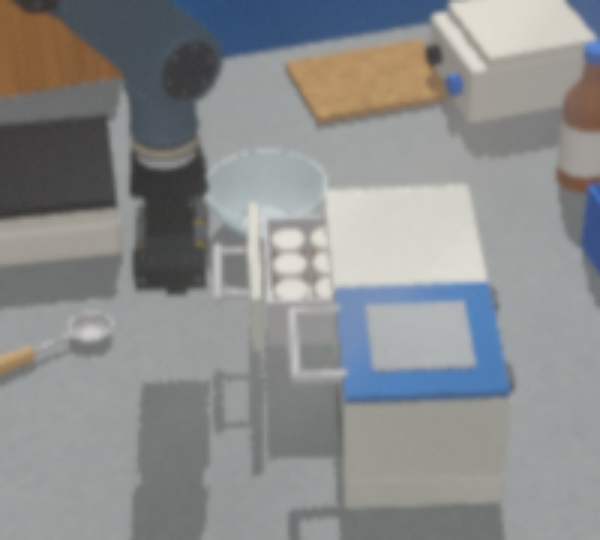

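The shut fingers at (185,285) stand just in front of the handle bar (218,270). I'll push slowly.

>>> carry_out([
  [-0.03,0,0,0,0,0],
  [-0.06,0,0,0,0,0],
  [-0.09,0,0,0,0,0],
  [-0.12,0,0,0,0,0],
  [-0.15,0,0,0,0,0],
  [-0.18,0,0,0,0,0],
  [-0.21,0,0,0,0,0],
  [-0.24,0,0,0,0,0],
  [-0.27,0,0,0,0,0],
  [-0.3,0,0,0,0,0],
  [-0.33,0,0,0,0,0],
  [-0.36,0,0,0,0,0],
  [-0.39,0,0,0,0,0],
  [-0.42,0,0,0,0,0],
  [-0.44,0,0,0,0,0],
  [-0.46,0,0,0,0,0],
  [-0.47,0,0,0,0,0],
])

```text
time_s: 5.88
position: [0.5306, 0.2376, 0.098]
tcp_rot: [[-0.966, 0.259, -0.002], [0.259, 0.966, 0.006], [0.003, 0.005, -1.0]]
force: [-1.1, 1.0, 0.2]
opening: 0.006
```

Run:
```python
from h import *
np.set_printoptions(precision=3,suppress=True)
s=bot.read_state();print(s['time_s'],s['position'],s['force'])
R=down(75.25)
for x in(-.15,-.1425): print(row(cab(x,.09,.097),R))
cv2.imwrite("pics/s3.png",cv2.resize(bot.capture("side")[90:270,220:420],None,fx=4,fy=4,)[:600])
```

```text
5.875 [0.531 0.238 0.098] [-1.081  1.034  0.228]
[-0.014  0.003  0.005  0.003 -0.002 -0.003]
[-0.052  0.003  0.005  0.003 -0.002 -0.003]
```

View pics/s3.png

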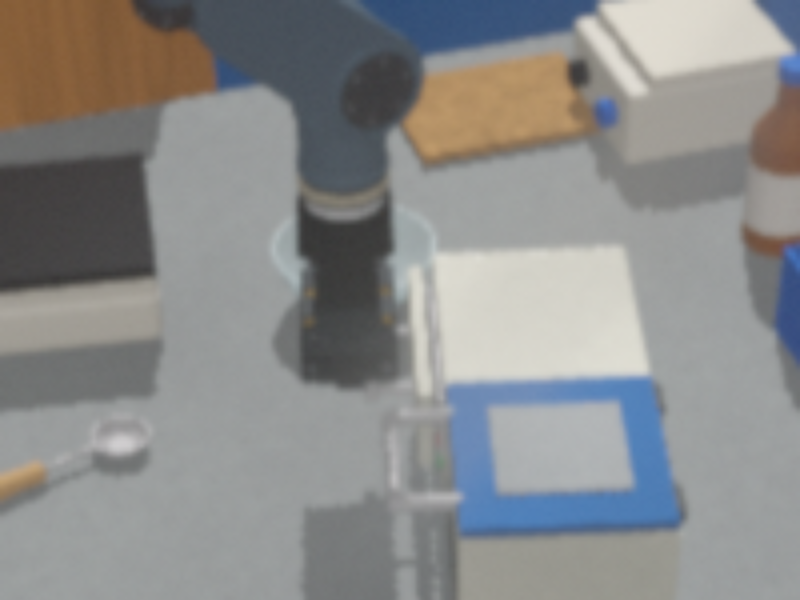

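The drawer panel (422,330) is now nearly against the cabinet front, with about 10 mm left. I'll push the last bit in small steps and watch the force.

>>> carry_out([
  [-0.015,0,0,0,0,0],
  [-0.03,0,0,0,0,0],
  [-0.04,0,0,0,0,0],
])

```text
time_s: 6.3
position: [0.5387, 0.2354, 0.098]
tcp_rot: [[-0.966, 0.259, -0.001], [0.259, 0.966, 0.006], [0.003, 0.005, -1.0]]
force: [-1.7, 1.2, 0.6]
opening: 0.005
```

>>> carry_out([
  [-0.01,0,0,0,0,0],
  [-0.015,0,0,0,0,0],
])

```text
time_s: 6.55
position: [0.54, 0.235, 0.0979]
tcp_rot: [[-0.966, 0.26, -0.005], [0.26, 0.966, 0.006], [0.006, 0.005, -1.0]]
force: [-5.7, 3.6, 3.6]
opening: 0.004
```

>>> carry_out([
  [-0.01,0,0,0,0,0],
  [-0.015,0,0,0,0,0],
])

```text
time_s: 6.8
position: [0.5401, 0.235, 0.0979]
tcp_rot: [[-0.966, 0.26, -0.011], [0.26, 0.966, 0.007], [0.012, 0.004, -1.0]]
force: [-7.9, 5.5, 5.8]
opening: 0.004
```

The force rose to about 10 N with no further travel, at the predicted home position. I'll back off and check.

>>> carry_out([
  [-0.012,0,0,0,0,0],
  [0.1,0,0,0,0,0],
  [0.25,0,0,0,0,0],
  [0.25,0,-0.3,0,0,0],
  [0.25,0,-0.6,0,0,0],
  [0.25,0,-0.8,0,0,0],
], jaw=-0.3)

```text
time_s: 7.55
position: [0.4953, 0.2469, 0.2618]
tcp_rot: [[-0.966, 0.26, -0.005], [0.26, 0.966, 0.007], [0.007, 0.006, -1.0]]
force: [-0.3, 0.4, -0.3]
opening: 0.347
```

Run:
```python
from h import *
np.set_printoptions(precision=3,suppress=True)
s=bot.read_state();print(s['time_s'],s['position'],s['joint_positions'],s['force'],s['opening'])
a=cv2.resize(bot.capture("side")[130:270,270:410],None,fx=4,fy=4);b=cv2.resize(bot.capture("top")[140:280,190:250+90],None,fx=4,fy=4)
cv2.imwrite("pics/s4.png",a);cv2.imwrite("pics/t4.png",b)
P=[cab(-.127,.135,.1),cab(-.127,.045,.1),cab(-.092,.176,.132),cab(-.092,.004,.132)]
print((proj("side",P)-[270,130]+.5)*4-.5);print((proj("top",P)-[190,140]+.5)*4-.5)
R=down(-14.75)
print(row(cab(-.125,-.09,.25),R))
```

```text
7.55 [0.495 0.247 0.262] [ 14.667  23.347  91.068   0.531  65.752 -60.485] [-0.319  0.425 -0.33 ] 0.3473591106372018
[[179.273 167.206]
 [182.841 234.711]
 [218.576 105.42 ]
 [228.45  233.761]]
[[118.769 352.79 ]
 [232.296 381.836]
 [ 71.381 287.887]
 [291.852 344.123]]
[-0.316 -0.901  0.062  0.005 -0.005  0.996]
```

View pics/s4.png

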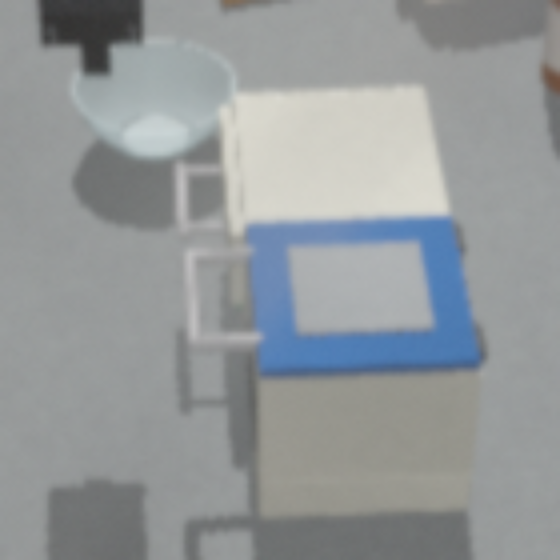

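View pics/t4.png

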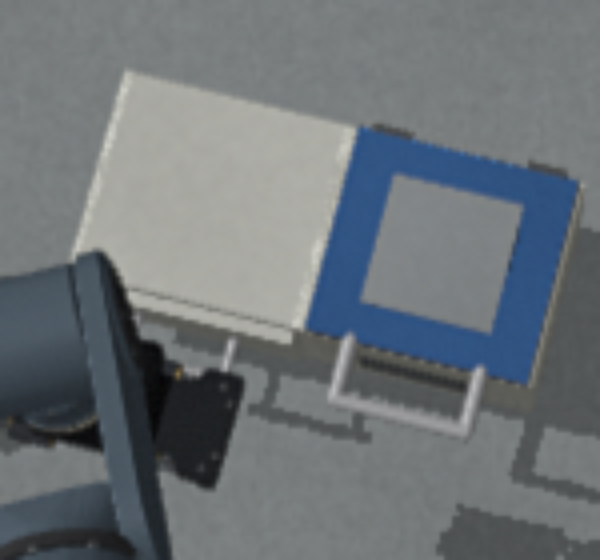

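Both views match the predicted home pose: handle ends at (178,167) and (183,232) against (179,167) and (183,235). The lid is still down. Next I'll move above the lid bar, turned 90°, with the jaws part open.

>>> carry_out([
  [-0.04,-0.1,0,0,0,0.1],
  [-0.08,-0.2,0,0,0,0.2],
  [-0.12,-0.3,0,0,0,0.3],
  [-0.15,-0.45,0,0,0,0.4],
  [-0.2,-0.6,0,0,0,0.5],
  [-0.25,-0.75,0,0,0,0.6],
  [-0.32,-0.9,0,0,0,0.7],
  [-0.32,-0.9,0,0,0,0.8],
  [-0.32,-0.9,0.06,0,0,0.9],
  [-0.32,-0.9,0.06,0,0,1],
  [-0.32,-0.9,0.06,0,0,1],
  [-0.32,-0.9,0.06,0,0,1],
])

```text
time_s: 9.15
position: [0.5126, 0.057, 0.25]
tcp_rot: [[0.258, 0.966, 0.002], [0.966, -0.258, 0.009], [0.01, -0.0, -1.0]]
force: [-0.2, -1.4, -0.2]
opening: 0.352
```

Run:
```python
from h import *
np.set_printoptions(precision=3,suppress=True)
s=bot.read_state();print(s['time_s'],s['position'],s['joint_positions'],s['force'],s['opening'])
R=down(-14.75)
for z in(.2,.143):print(row(cab(-.125,-.09,z),R))
a=cv2.resize(bot.capture("side")[100:270,250:420],None,fx=3.5,fy=3.5);cv2.imwrite("pics/s5.png",a)
b=cv2.resize(bot.capture("top")[140:280,190:350],None,fx=4,fy=4);cv2.imwrite("pics/t5.png",b)
```

```text
9.15 [0.513 0.057 0.25 ] [-6.389 21.129 97.176  0.613 61.619  8.26 ] [-0.188 -1.359 -0.161] 0.35197743507689805
[-0.003 -0.004  0.25  -0.    -0.006 -0.002]
[-0.006 -0.004  0.535 -0.    -0.006 -0.002]
```

View pics/s5.png

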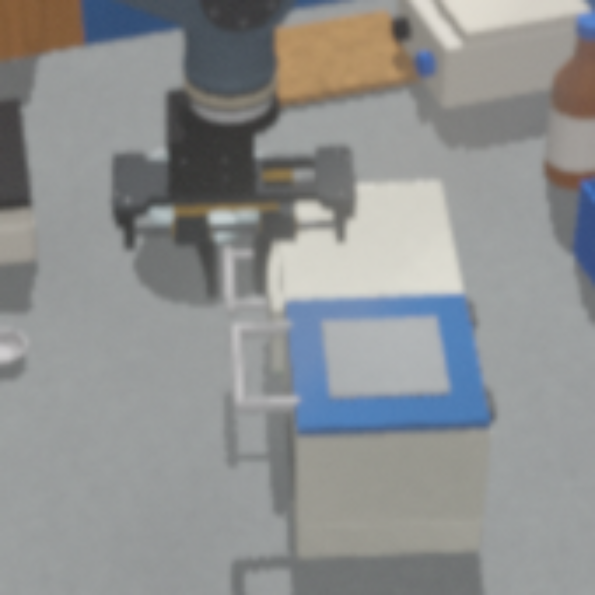

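View pics/t5.png

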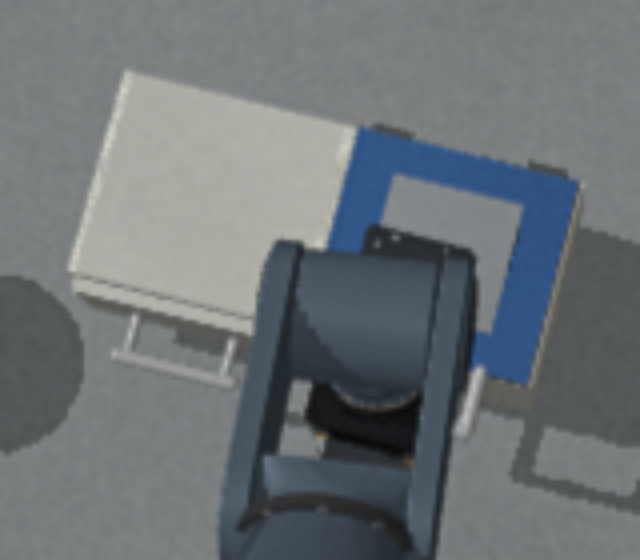

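Run:
```python
from h import *
np.set_printoptions(precision=1,suppress=True)
s=bot.read_state();p,R=s['position'],s['tcp_rot']
for y in(-.095,.0,.095):
  for z in(.019,-.02,-.051,-.08):
    print(y,z,(proj("side",p+R@[0,y,z])[0]-[250,100]+.5)*3.5-.5)
```

```text
-0.095 0.019 [119.6 291.5]
-0.095 -0.02 [116.6 253.7]
-0.095 -0.051 [114.2 222.6]
-0.095 -0.08 [111.9 192.8]
0.0 0.019 [235.2 287.5]
0.0 -0.02 [234.2 249.6]
0.0 -0.051 [233.4 218.5]
0.0 -0.08 [232.6 188.7]
0.095 0.019 [350.6 283.5]
0.095 -0.02 [351.6 245.5]
0.095 -0.051 [352.4 214.4]
0.095 -0.08 [353.2 184.6]
```

The fingers straddle the bar line. Two small hooks on the gripper body reach down to about 25 mm above the TCP, so I'll grip slightly high (TCP z 0.150) to keep them clear of the lid.

>>> carry_out([
  [0,0,0.15,0,0,0],
  [0,0,0.3,0,0,0],
  [0,0,0.4,0,0,0],
  [0,0,0.46,0,0,0],
  [0,0,0.5,0,0,0],
  [0,0,0.5,0,0,0],
])

```text
time_s: 10.0
position: [0.513, 0.0581, 0.1501]
tcp_rot: [[0.258, 0.966, 0.002], [0.966, -0.258, 0.009], [0.01, -0.0, -1.0]]
force: [-0.1, -0.1, 0.4]
opening: 0.351
```

Run:
```python
from h import *
s=bot.read_state();print(s['time_s'],s['position'],s['force'],s['opening'])
a=cv2.resize(bot.capture("side")[130:250,270:410],None,fx=5,fy=5);cv2.imwrite("pics/s6.png",a)
```

```text
10.0 [0.51295337 0.05805394 0.1501474 ] [-0.06426136 -0.10518233  0.38206448] 0.35052949100182645
```

View pics/s6.png

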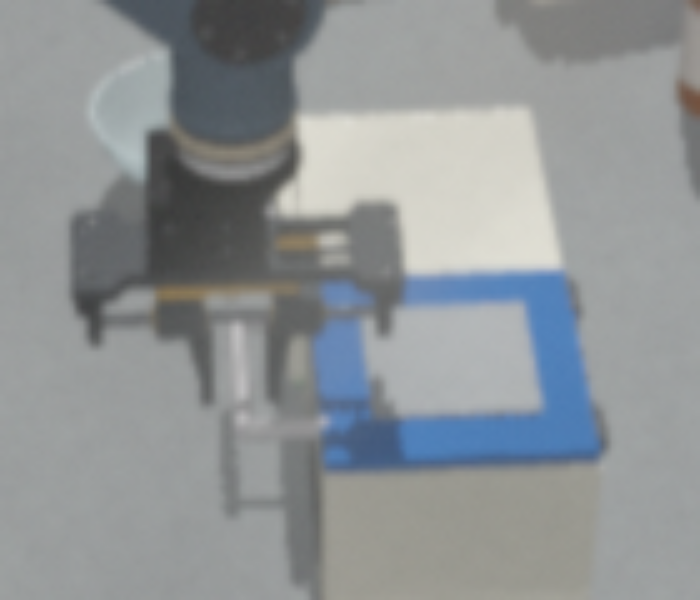

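The fingers at (205,380) and (275,370) straddle the bar (240,365), with no contact force. I'll close on it.

>>> carry_out([
  [0,0,0,0,0,0],
  [0,0,0,0,0,0],
  [0,0,0,0,0,0],
  [0,0,0,0,0,0],
  [0,0,0,0,0,0],
  [0,0,0,0,0,0],
], jaw=-1)

```text
time_s: 10.8
position: [0.5131, 0.0581, 0.1509]
tcp_rot: [[0.258, 0.966, 0.003], [0.966, -0.258, 0.009], [0.01, 0.001, -1.0]]
force: [-2.8, 0.6, 4.9]
opening: 0.123
```

Run:
```python
from h import *
np.set_printoptions(precision=3,suppress=True)
s=bot.read_state();print(s['time_s'],s['position'],s['force'],s['moment'],s['opening']*87)
p0,R0=s['position'],s['tcp_rot']
q=(p0-cab(0,0,0));a=np.radians(-14.75);xc=np.cos(a)*q[0]+np.sin(a)*q[1];print("xc",xc)
# arc relative moves, keep tool-bar offset
b=np.array([-.205,.005])
def bar(t):c,s_=np.cos(t),np.sin(t);return np.array([b[0]*c+b[1]*s_,-b[0]*s_+b[1]*c])
xa=np.array([np.cos(a),np.sin(a),0])
for t in range(2,43,2):
    d=bar(np.radians(t))-b;w=xa*d[0]+np.array([0,0,1])*d[1];print(t,R0.T@w/.2)
```

```text
10.8 [0.513 0.058 0.151] [-2.767  0.627  4.937] [0.08  0.267 0.071] 10.718375509738806
xc -0.12405180575333671
2 [ 0.     0.002 -0.036]
4 [ 0.001  0.004 -0.071]
6 [ 0.001  0.008 -0.107]
8 [ 0.001  0.014 -0.142]
10 [ 0.002  0.02  -0.178]
12 [ 0.002  0.028 -0.213]
14 [ 0.003  0.037 -0.247]
16 [ 0.003  0.047 -0.282]
18 [ 0.003  0.058 -0.315]
20 [ 0.004  0.071 -0.349]
22 [ 0.004  0.084 -0.382]
24 [ 0.004  0.099 -0.415]
26 [ 0.005  0.115 -0.447]
28 [ 0.005  0.132 -0.478]
30 [ 0.006  0.15  -0.509]
32 [ 0.006  0.169 -0.539]
34 [ 0.006  0.19  -0.569]
36 [ 0.007  0.211 -0.598]
38 [ 0.007  0.233 -0.626]
40 [ 0.007  0.256 -0.653]
42 [ 0.008  0.28  -0.679]
```

>>> carry_out([
  [0,0.001,-0.018,0,0,0],
  [0,0.002,-0.036,0,0,0],
  [0,0.004,-0.071,0,0,0],
  [0,0.008,-0.107,0,0,0],
  [0,0.014,-0.142,0,0,0],
  [0,0.02,-0.178,0,0,0],
])

```text
time_s: 11.55
position: [0.5168, 0.0571, 0.187]
tcp_rot: [[0.258, 0.966, 0.003], [0.966, -0.258, 0.01], [0.01, 0.0, -1.0]]
force: [1.3, 2.6, -2.3]
opening: 0.127
```

Run:
```python
from h import *
s=bot.read_state();print(s['time_s'],s['position'],s['force'],s['moment'],s['opening']*87)
a=cv2.resize(bot.capture("side")[130:250,270:410],None,fx=5,fy=5);cv2.imwrite("pics/s7.png",a)
```

```text
11.55 [0.51679511 0.05705668 0.18702717] [ 1.28691244  2.61370765 -2.25239644] [ 0.47303174 -0.02502796  0.01138733] 11.01579077225305
```

View pics/s7.png

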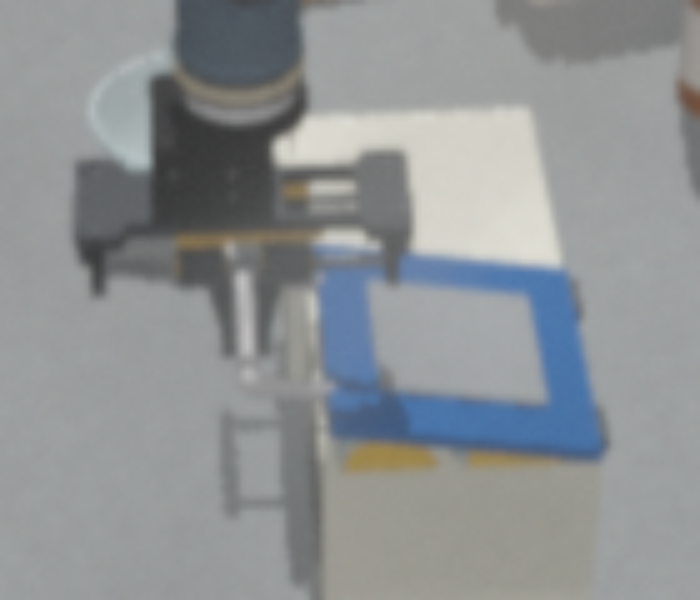

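The lid rises with the bar held, and a small dark gap has opened above the chamber. Force is about 2 N down, which matches the lid's weight. I'll carry on along the arc.

>>> carry_out([
  [0,0.008,-0.035,0,0,0],
  [0,0.017,-0.069,0,0,0],
  [0,0.027,-0.104,0,0,0],
  [0,0.038,-0.137,0,0,0],
  [0,0.051,-0.171,0,0,0],
  [0,0.064,-0.204,0,0,0],
  [0,0.079,-0.237,0,0,0],
  [0,0.095,-0.269,0,0,0],
])

```text
time_s: 12.6
position: [0.5348, 0.0523, 0.242]
tcp_rot: [[0.259, 0.966, 0.003], [0.966, -0.259, 0.011], [0.012, -0.0, -1.0]]
force: [0.4, 6.2, -2.6]
opening: 0.126
```

>>> carry_out([
  [0,0.017,-0.031,0,0,0],
  [0,0.035,-0.062,0,0,0],
  [0,0.054,-0.092,0,0,0],
  [0,0.075,-0.122,0,0,0],
  [0,0.096,-0.151,0,0,0],
  [0,0.118,-0.179,0,0,0],
  [0,0.13,-0.193,0,0,0],
  [0,0.13,-0.193,0,0,0],
  [0,0.13,-0.193,0,0,0],
])

```text
time_s: 13.72
position: [0.559, 0.046, 0.2809]
tcp_rot: [[0.259, 0.966, 0.001], [0.966, -0.259, 0.013], [0.013, -0.003, -1.0]]
force: [-0.7, 6.1, -1.0]
opening: 0.122
```

Run:
```python
from h import *
np.set_printoptions(precision=3,suppress=True)
s=bot.read_state();print(s['time_s'],s['position'],s['force'],s['moment'],s['opening']*87,s['joint_positions'])
p=s['position'];q=p-cab(0,0,0);a=np.radians(-14.75);xc=np.cos(a)*q[0]+np.sin(a)*q[1];print(xc,q[2])
I=bot.capture("side");cv2.imwrite("pics/s8r.png",I);cv2.imwrite("pics/s8.png",cv2.resize(I[110:250,270:410],None,fx=4,fy=4))
J=bot.capture("top");cv2.imwrite("pics/t8.png",cv2.resize(J[140:280,190:350],None,fx=4,fy=4))
def lidpt(u,y,n,t): # u from hinge forward, n above hinge plane
    c,s_=np.cos(t),np.sin(t);return cab(.08-u*c+n*s_,y,.14+u*s_+n*c)
for t in(36,38,40,42,44):
    tt=np.radians(t);P=[lidpt(.16,-.004,.01,tt),lidpt(.16,-.176,.01,tt),lidpt(.205,-.14,.005,tt),lidpt(.16,-.176,0,tt)]
    print(t,((proj("side",P)-[270,110]+.5)*4-.5).round(0).tolist(),((proj("top",P)-[190,140]+.5)*4-.5).round(0).tolist())
```

```text
13.725 [0.559 0.046 0.281] [-0.727  6.12  -1.049] [1.075 0.347 0.008] 10.657428628467203 [-7.108 22.658 88.805  0.814 68.602  7.586]
-0.07655136357071851 0.2808712591076405
36 [[293.0, 202.0], [310.0, 349.0], [250.0, 293.0], [301.0, 359.0]] [[305.0, 255.0], [541.0, 315.0], [477.0, 350.0], [539.0, 325.0]]
38 [[298.0, 197.0], [315.0, 344.0], [256.0, 287.0], [306.0, 353.0]] [[305.0, 248.0], [542.0, 309.0], [478.0, 343.0], [540.0, 319.0]]
40 [[303.0, 193.0], [321.0, 339.0], [263.0, 280.0], [312.0, 348.0]] [[306.0, 242.0], [544.0, 302.0], [480.0, 335.0], [541.0, 313.0]]
42 [[308.0, 188.0], [327.0, 335.0], [270.0, 274.0], [317.0, 343.0]] [[307.0, 235.0], [545.0, 296.0], [481.0, 327.0], [543.0, 307.0]]
44 [[314.0, 183.0], [333.0, 330.0], [277.0, 268.0], [323.0, 339.0]] [[308.0, 229.0], [547.0, 289.0], [483.0, 318.0], [544.0, 301.0]]
```

View pics/s8.png

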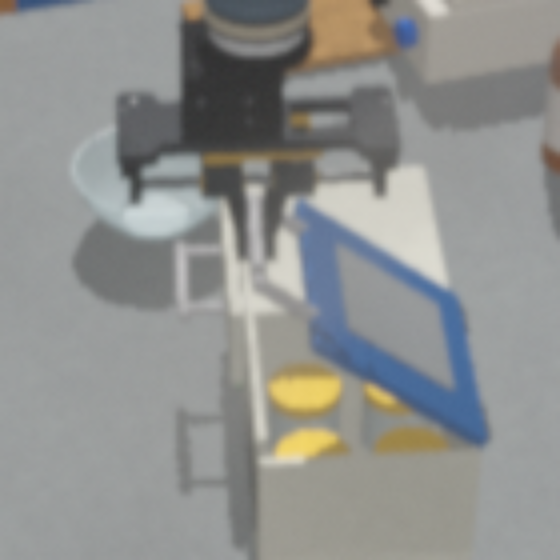

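View pics/t8.png

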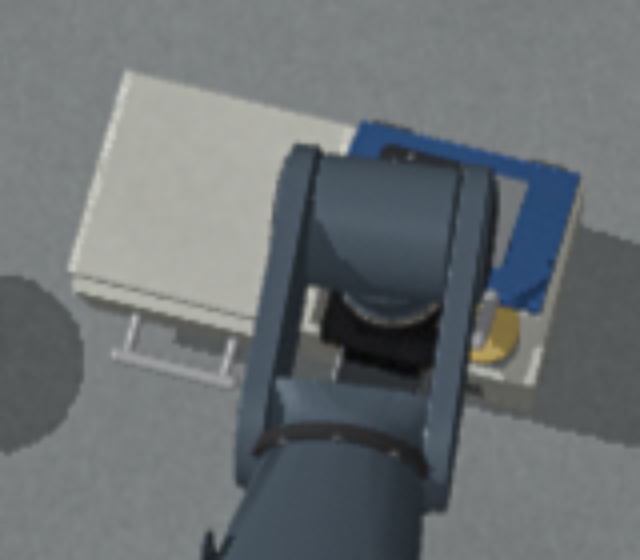

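Run:
```python
from h import *
I=cv2.imread("pics/s8r.png");cv2.imwrite("pics/s8z.png",cv2.resize(I[150:225,325:400],None,fx=8,fy=8,interpolation=cv2.INTER_CUBIC))
J=cv2.imread("pics/t8.png");cv2.imwrite("pics/t8z.png",cv2.resize(J[140:400,400:600],None,fx=2.3,fy=2.3,interpolation=cv2.INTER_CUBIC))
```

```text
(no output)
```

View pics/s8z.png

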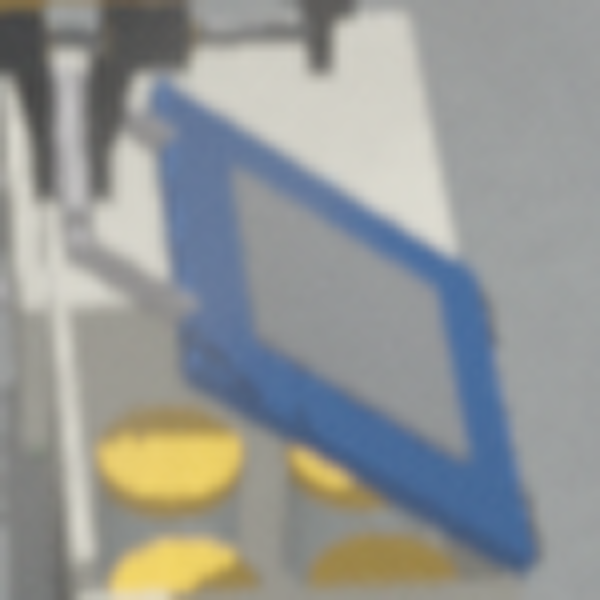

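View pics/t8z.png

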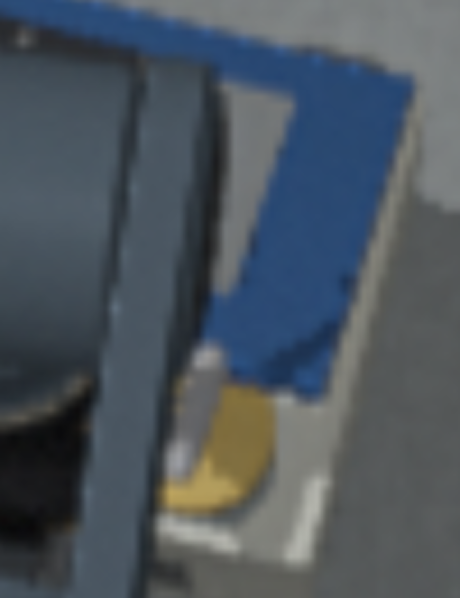

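```bash
cat > ang.py <<'E'
from h import *
from scipy.optimize import least_squares
def lidpt(u,y,n,t):
    c,s_=np.cos(t),np.sin(t);return cab(.08-u*c+n*s_,y,.14+u*s_+n*c)
def est(obsS,obsT):
    for n,O in(("side",obsS),("top",obsT)):
        if not O:continue
        f=lambda p:np.concatenate([proj(n,lidpt(*k,p[0]))[0]-px-p[1:3] for k,px in O])
        g=lambda p:f([p[0],0,0])
        o=least_squares(f,[.7,0,0]);o2=least_squares(g,[.7])
        print(n,"offset-fit",np.degrees(o.x[0]).round(2),o.x[1:].round(2),"plain",np.degrees(o2.x[0]).round(2),o2.fun.round(1))
E
python3 - <<'E'
from ang import *
k=[(.16,-.004,.01),(.16,-.176,0.0),(0,-.004,.01),(0,-.176,.0)]
S=[((np.array(p)+.5)/8-.5+[325,150]) for p in [(150,80),(188,378),(472,266),(530,570)]]
S2=[(a,b) for a,b in zip(k,S)]
z=lambda p:(((np.array(p)+.5)/2.3-.5+[400,140])+.5)/4-.5+[190,140]
T=[((.16,-.176,0.),z((322,403))),((0,-.176,.01),z((414,78))),((.205,-.14,.005),z((181,470)))]
est(S2,T)
E
```

```text
side offset-fit 37.31 [-0.7   0.99] plain 38.67 [ 1.2 -1.  -1.4  0.7  0.7  0.7 -1.5  1.9]
top offset-fit 38.35 [ 0.34 -0.02] plain 38.24 [ 0.1  0.8  0.9 -0.1 -0.1 -0.6]
```

Both cameras give about 38.3°. I'll nudge up about 1.7° along the arc and ease the sideways load by 1 mm.

>>> carry_out([
  [0.003,0.009,-0.012,0,0,0],
  [0.005,0.018,-0.023,0,0,0],
  [0.005,0.018,-0.023,0,0,0],
  [0.005,0.018,-0.023,0,0,0],
  [0.005,0.018,-0.023,0,0,0],
])

```text
time_s: 14.45
position: [0.5625, 0.0453, 0.2854]
tcp_rot: [[0.259, 0.966, 0.0], [0.966, -0.259, 0.012], [0.011, -0.003, -1.0]]
force: [-0.5, -0.9, -2.0]
opening: 0.127
```

Run:
```python
from h import *
s=bot.read_state();print(s['time_s'],s['position'],s['force'],s['moment'],s['opening']*87)
I=bot.capture("side");cv2.imwrite("pics/s9z.png",cv2.resize(I[150:225,325:400],None,fx=8,fy=8,interpolation=cv2.INTER_CUBIC))
J=bot.capture("top")[175:240,290:340];cv2.imwrite("pics/t9z.png",cv2.resize(J,None,fx=9,fy=9,interpolation=cv2.INTER_CUBIC))
```

```text
14.45 [0.56253346 0.0452538  0.28535052] [-0.50759852 -0.87251932 -1.98647407] [-0.1659108   0.20017287 -0.01134344] 11.057431213860418
```

View pics/s9z.png

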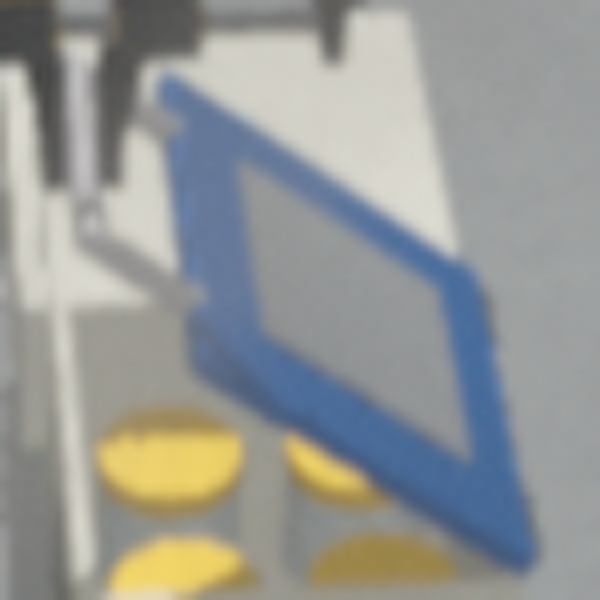

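View pics/t9z.png

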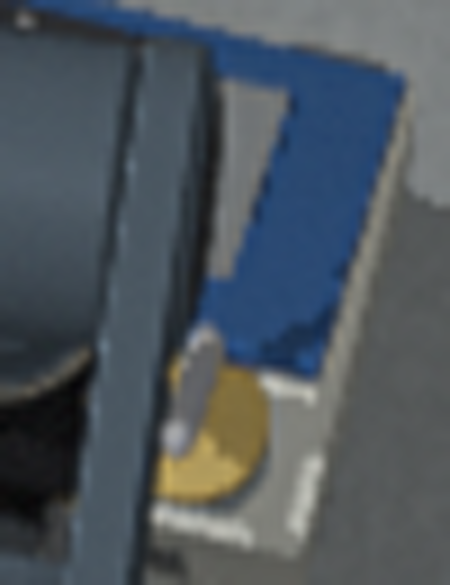

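Run:
```python
from ang import *
k=[(.16,-.004,.01),(.16,-.176,0.0),(0,-.004,.01),(0,-.176,.0)]
S=[((np.array(p)+.5)/8-.5+[325,150]) for p in [(162,74),(198,370),(472,266),(530,570)]]
z=lambda p:(np.array(p)+.5)/9-.5+[290,175]
T=[((.16,-.176,0.),z((317,380))),((0,-.176,.01),z((405,75))),((.205,-.14,.005),z((174,438)))]
est(list(zip(k,S)),T)
# kinematic: TCP displacement from grasp pose (0.5131,.0581,.1509)
p=bot.read_state()['position'];q=p-[.5131,.0581,.1509];a=np.radians(-14.75)
print(q[0]*np.cos(a)+q[1]*np.sin(a),q[2])
for t in(38,39,40,41,42):print(t,lidpt(.205,-.09,.005,np.radians(t))[2]-.145,.205-.205*np.cos(np.radians(t))+.005*np.sin(np.radians(t)))
```

```text
side offset-fit 39.15 [-0.78  0.87] plain 40.48 [ 0.8 -1.3 -1.5  0.6  0.8  0.8 -1.5  1.9]
top offset-fit 40.54 [0.65 0.07] plain 40.47 [ 0.3  0.8  0.9 -0.   0.7 -0.4]
0.05107103129019263 0.13443418613029248
38 0.12515065620979363 0.046536102887250304
39 0.12789640997250154 0.04883167985657014
40 0.13060168220133547 0.0511748272090422
41 0.13326564884416783 0.05356483119928426
42 0.1358874984309529 0.05600096380892847
```

The estimates are side camera 39.2–40.5°, top camera 40.5°, and arc travel 40.0°. I'll hold briefly, then check steadiness and the bystanders.

>>> carry_out([
  [0,0,0,0,0,0],
  [0,0,0,0,0,0],
  [0,0,0,0,0,0],
  [0,0,0,0,0,0],
  [0,0,0,0,0,0],
  [0,0,0,0,0,0],
  [0,0,0,0,0,0],
  [0,0,0,0,0,0],
])

```text
time_s: 15.55
position: [0.5625, 0.0453, 0.2853]
tcp_rot: [[0.259, 0.966, -0.0], [0.966, -0.259, 0.012], [0.011, -0.003, -1.0]]
force: [-0.6, -0.2, -1.8]
opening: 0.127
```

Run:
```python
from h import *
s=bot.read_state();print(s['time_s'],s['position'],s['force'],s['opening']*87)
I=bot.capture("side");cv2.imwrite("pics/s10.png",I);J=bot.capture("top");cv2.imwrite("pics/t10.png",J)
A=cv2.imread("pics/t1.png");S=cv2.imread("pics/s1.png")
for n,a,b,r in(("bowl",S,I,(140,175,285,300)),("pitcher",A,J,(185,235,415,470)),("jar",A,J,(245,290,448,500)),("tub",A,J,(295,335,408,450)),("spoon",S,I,(193,222,200,260))):
    x=slice(r[0],r[1]);y=slice(r[2],r[3]);d=cv2.absdiff(a[x,y],b[x,y]);print(n,d.mean(),d.max())
```

```text
15.55 [0.56252099 0.0452619  0.28530055] [-0.5911138  -0.22942249 -1.84569201] 11.056682085095916
bowl 5.128888888888889 79
pitcher 3.9500606060606063 7
jar 5.735185185185185 38
tub 14.217261904761905 56
spoon 3.042911877394636 7
```

View pics/s10.png

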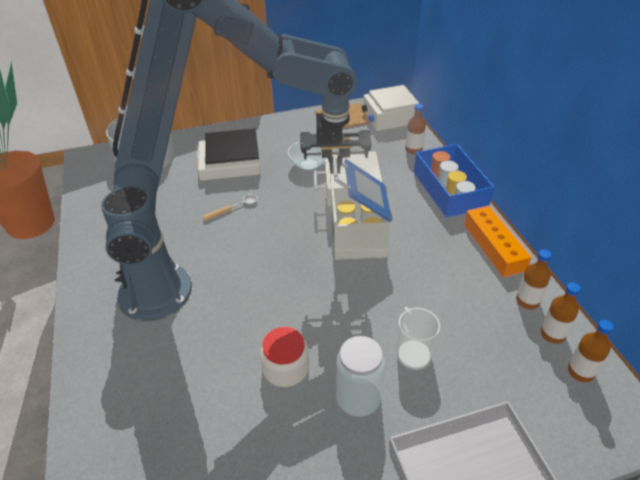

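View pics/t10.png

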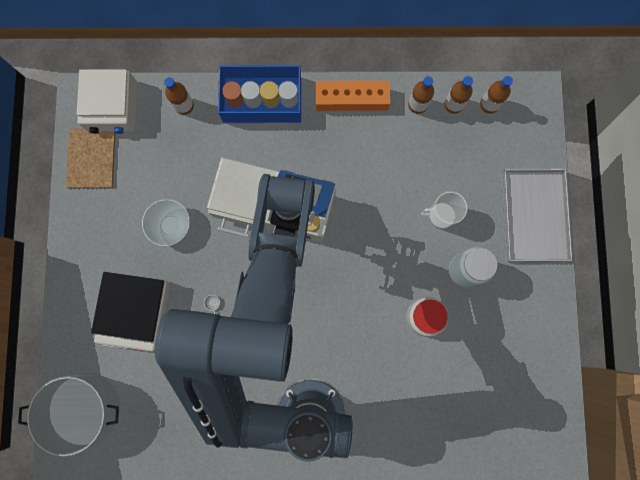

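Everything else stands where it was: bowl (166,223), pitcher (448,210), jar (475,265), tub (430,317). The image differences there come from the arm's shadow and from occlusion. The lid is held steady, so I'll hand in.

Run:
```python
from rig import bot
print(bot.hand_in())
```

```text
the job is handed in; nothing more can be done
None
```

The drawer is fully home and the blue lid is open at about 40°, held steady by its bar in the gripper. I handed the job in at about 15.7 s, still holding it.

- **Drawer:** I pushed it home by its handle with shut fingers while the lid was still down. It stopped against its end with the force at about 10 N and no further travel. Both cameras then showed the handle and front panel within about 1 px of the home position.
- **Lid angle:** the estimates disagreed slightly. The top camera gave 40.5°, the side camera 39.2–40.5° depending on the fit, and the arm's horizontal travel along the arc 40.0°. Its vertical travel would read about 41.5°, probably because the bar slid a few mm in the fingers.
- **Steadiness:** over a 1 s hold the gripper moved less than 0.1 mm, with about 2 N on the wrist, which is roughly the lid's weight.
- **Other items:** the bowl, pitcher, jar, tub and spoon look unmoved in the pictures. The automatic image comparison showed differences at the bowl, jar and tub. I put those down to the arm's shadow and to the arm blocking the view, judging by eye.

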